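# Slide the second weld plate home under the jig's leaf spring

### The job

In the blue welding jig one plate already sits under its spring; put the other one in place. Press down hard on top of the loose plate's uncovered rear part with your fingertips, nothing gripped, and keep pressing as you slide it along the channel under the leaf spring until its bevelled edge butts against the brass gap spacers, lying flat; then take your hand away. Do not pinch or lift the plate, keep your fingers off the spring, and leave the other plate and everything else on the bench where they are.

Things in the scene. Friction and masses are not known exactly. Their poses are not given: they have to be found in the camera images.
- jig: blue welding jig fixed to the bench: base 134 mm (its x) by 370 mm (its y) by 12 mm, origin under its centre, z up. A channel 63 mm wide runs along its y between steel rails; its floor (the bed) is 24 mm above the bench and the rails stand 6 mm above the bed. The loose plate slides along the jig's +y. Bed and plates are slick (friction about 0.12; fingers on the plate grip about three times better)
- bridge (a point): middle of the near lower edge of the blue bridge that stands across the channel and carries the leaf spring: 16 mm along -y from the jig's origin, 46 mm above the bench (plate top: 32 mm). From here the bridge reaches 16 mm along +y and 12 mm up with its bolt heads; its posts stand outside the rails. A like bridge stands over the other plate, 116 mm further along +y; axes as the jig
- bed: the smooth bed of the jig's channel, 62 x 356 mm, with a copper backing strip across it at the joint; origin at its underside centre, 12 mm above the bench and straight above the jig's origin, same axes; its top is 24 mm above the bench
- stop (a point): the point on the bed's top, in the middle of the channel, where the loose plate's bevelled edge must end: in line with the near faces of the two small brass gap spacers (3 mm thick, 5 mm tall, one at each rail). It lies 48.5 mm along +y from the jig's origin, 24 mm above the bench; same axes as the jig
- spring: the flat leaf spring (26 mm wide) over the loose plate's way: clamped under the bridge at the jig's y = 0, 42 mm above the bench, it slopes down along +y to its toe. It bends up about its root, where its origin is; it is preloaded
- spring_toe (a point): the underside of the spring's toe, 40 mm along +y from its root (so 8.5 mm short of the stop). With nothing under it it rests about 27 mm above the bench, 3 mm over the bed; on top of the plate it is at 32 mm and pushes down with about 4 N. The plate's edge starts to lift the spring when it is about 20 mm short of the stop
- coupon: the loose steel plate lying in the channel, 60 mm (its x) by 120 mm (its y) by 8 mm, 0.3 to 0.6 kg; origin at the centre of its underside, z up. It starts 60 to 95 mm short of the stop, in line with the channel within a degree. Pressed with about 15 to 20 N from above it goes along with the fingers, under the spring too; pressed much less, the fingers slip on it
- coupon_top (a point): the centre of the loose plate's top face, 8 mm above its underside; same axes as the plate (y towards the bevelled edge)
- coupon_nose (a point): the middle of the loose plate's leading lower edge (bevelled end), 60 mm along the plate's +y from its centre, at its underside. It must come to the stop. With the plate home, its rear 55 mm are still uncovered, on the near side of the bridge
- mate: the second plate, like the first, already home under its own spring on the other side of the spacers; origin at the centre of its underside
- step_drill: brass-coloured stepped cone drill standing on its wide end, 38 mm across, 62 mm tall; origin under its centre
- tape: black and yellow tape measure, 62 x 36 x 60 mm tall; origin under its centre
- magnet: red square welding magnet lying flat, 60 x 60 x 14 mm; origin under its centre
- spray_can: can of anti-spatter spray, 66 mm across, about 190 mm tall; origin under its centre
- grinding_disc: black grinding disc with a yellow face lying flat, 125 mm across, 6 mm thick; origin under its centre
- angle_iron: offcut of dark angle iron, 50 mm wide, 50 mm tall, 100 mm long (along its y); origin under its centre
- rod_packet: yellow packet of filler rod, 65 x 240 x 22 mm (long side along its y); origin under its centre
- wire_brush: wire brush with a red handle lying bristles down, about 240 mm long (along its y), 25 mm tall; origin under the middle
Mind the look-alikes: they are no part of the job. Leave any turquoise look-alike of the coupon alone.

How it is judged:
On the way:
1. the loose plate is pressed hard onto the bed by the fingers (more than 14 N on the bed, which the spring and the plate's weight alone do not reach) while its edge passes under the spring (y of coupon_nose in the frame of stop between -0.028 and -0.003 m and contact force between coupon and bed above 14 N and contact force between the fingers and coupon above 5 N), for 0.1 s.
At the end, for the whole second after the job is handed in: the loose plate lies flat on the bed and at rest (within 2 mm, tilt under 0.03 rad), its bevelled edge within 2 mm of the gap spacers' faces, the spring's toe on top of it; the other plate is within 4 mm of where it was (y of coupon_nose in the frame of stop between -0.002 and 0.002 m and z of coupon_nose in the frame of stop below 0.002 m and angle between coupon's own z axis and vertical below 0.03 rad and z of spring_toe in the frame of stop above 0.006 m and linear speed of coupon below 0.01 m/s and distance of mate from where it was at the start of the episode below 0.004 m); the robot touches nothing.
It fails at once if the loose plate is lifted or tipped (an end more than 8 mm off the bed, or tilted over 0.1 rad) (z of coupon_nose in the frame of stop above 0.008 m or z of coupon_top in the frame of stop above 0.016 m or angle between coupon's own z axis and vertical above 0.1 rad).
It fails at once if the fingers push on the spring (more than 3 N) (contact force between the fingers and spring above 3 N).
It fails at once if the plate that is already in place is shifted by more than 6 mm (distance of mate from where it was at the start of the episode above 0.006 m).
It fails at once if another thing on the bench is moved by more than 20 mm (distance of any of step_drill, tape, magnet, spray_can, grinding_disc, angle_iron, rod_packet, wire_brush from where it was at the start of the episode above 0.02 m).
It also fails if it takes over 48 s, if anything falls off the work surface, if the arm or the gripper's body presses on something with over 40 N, if the wrist force passes 120 N, or if a joint passes its speed limit or range.

### The arm

A 6-joint arm with a two-finger parallel gripper is mounted at the origin on the work surface. World frame = base frame: x ahead of the robot, y to its left, z up, the work surface at z = 0. Lengths are in m, angles in rad, forces in N, time in s.
With the tool pointing down it reaches from about 0.375 to 0.75 m from the base axis. Payload 9 kg.
Tool frame: the origin (TCP) lies midway between the tips of the shut fingers; the grasp point (between the pads) lies robot.pinch_z behind it (robot.pinch_z is the distance from the TCP to the grasp point, in m); y points along the fingers, x is the direction in which the jaws open and shut, and the axes are right-handed (so a half turn about y gives the same grasp; the last joint's range is limited). The gripper opens to 85 mm and grips with 20 to 120 N. Pads are 22 mm wide; open, the fingers measure 114 mm over their backs; the gripper's body (76 mm by 85 mm) begins 54 mm behind the grasp point. The pads swing forward as they close: fully open they stand 13 mm farther back than shut.
Start: joints at [-1.362, 0.104, 0.097, 1.564, 0, 1.353], TCP at [0.248, -0.546, 0.231] pointing down, gripper open.
Joint ranges: [-2.99, 2.99], [-0.84, 1.86], [-1.1, 1.16], [-1.84, 2.11], [-1.51, 1.56], [-3.14, 3.14]. Speed limits (rad/s): [2.22, 2.22, 2.57, 3.14, 3.14, 3.14].

### API

Orientations are given as a unit quaternion [x, y, z, w].
In Python, from plant import robot gives the robot as it stands.
- The arm moves only by the tool apply_moves, never from a script. Its argument "steps" is a list of rows, each a list of 6 numbers: the shift along the tool's x, y, z in units of 25 mm (1.0 is 25 mm), then the turn, a rotation vector about the tool's x, y, z in units of 5 degrees (1.0 is 5 degrees). A call has 1 to 8 rows; each row is the pose to reach, as a shift and turn from the pose commanded when the call began, along the tool's axes at that moment; what a row does not reach only later rows make up. A row lasts 1/10 s, in which the tool goes at most 50 mm and 8.59 degrees, less where a joint would pass 70% of its speed; a pose out of reach is approached as far as the arm can. A call with a gripper value outside its range is refused whole. "fingers" is the closure in counts, from 0 (fully open) to 255 (shut), set as the call begins (left out, the last holds). The fingers move at their own pace and stop on an object; "force" is the grip in N (left out, the last holds). Time passes only in rows, so rows that repeat a pose let the fingers close. It gives the time, the measured TCP pose, the force and the opening at its end, in the units of the state.
- robot.get_state(): the state, without advancing time (a new reading comes with each control period).
- robot.get_image(name): name is "scene" or "top"; returns a dict with "pixels" (420x560x3 uint8, blue, green, red), "mtx" (3x3 intrinsics, pixels), "world_from_camera" (4x4, takes a point from camera to world coordinates). Camera axes: x right, y down, z forward; pixel columns grow to the right and rows downward; lengths in m; the calibration is good to about 2 mm. A picture is of the moment at which its call begins. There is no depth.
- robot.job_done(): hands the job in, once; it reports no verdict.
The state is a dict: "t": time; "joints": joint angles; "dq": joint speeds; "effort": joint torques, N m; "eef_pos": TCP position; "ee_rot": TCP orientation; "force": force on the tool from outside, world axes, zero at the start; "wrist_torque": the same for the moment, N m; "finger_gap": opening from 0.0 (shut) to 1.0 (fully open).
Only numpy, scipy, OpenCV 4.12 (cv2) and the standard library are available. Lean on these libraries where they do the work, as an engineer would, in place of code of your own. Each camera call takes 0.05 s, during which the arm holds its last target. There are 200 camera calls.

## Working session

There is one attempt and no reset: what is moved stays moved. The work goes in short steps, Python scripts to look and compute and a tool call to move; the robot and the scene stay as the last step left them, time stands still between calls to the robot, and variables do not carry over. Pictures are saved under pics/ and viewed, about 8 in all and at most 12, crops included, and the job is handed in when it is done.

Besides the shell and the picture viewer there is one more tool, called after "Call:" in YAML: its name, and indented under it one key for each argument. apply_moves: Moves the arm, as the interface text tells. Its arguments: {"type":"object","properties":{"steps":{"type":"array","items":{"type":"array","items":{"type":"number"}}},"fingers":{"type":"number"},"force":{"type":"number"}},"required":["steps"]}

```bash
mkdir -p pics
python3 - <<'E'
from plant import robot
import cv2,numpy as np
print(robot.get_state(), robot.pinch_z)
for n in("scene","top"):
    i=robot.get_image(n); cv2.imwrite(f"pics/{n}0.png",i["pixels"]); print(n,i["mtx"].tolist(),np.round(i["world_from_camera"],4).tolist())
E
```

```text
{'t': 0.0, 'joints': array([-1.36170023e+00,  1.04696667e-01,  9.64427677e-02,  1.56393270e+00,
       -3.07163137e-05,  1.35308801e+00]), 'dq': array([-9.90730751e-04,  1.67118184e-03,  1.02783752e-03,  2.13514162e-05,
        5.75430924e-04, -5.30125198e-04]), 'effort': array([-5.38874792e-04, -5.56925333e+01,  5.03653085e+01,  1.66091725e-02,
       -3.78739869e-04, -1.84359868e-05]), 'eef_pos': array([ 0.24829753, -0.54581836,  0.2305093 ]), 'ee_rot': array([-0.59420953,  0.38311863, -0.38241106,  0.59489237]), 'force': array([-0.11274436,  0.64875985, -0.06791774]), 'wrist_torque': array([ 0.01809458,  0.00401181, -0.05322612]), 'finger_gap': 0.9980493616104813} 0.0187
scene [[405.3555278397956, 0.0, 281.75074578987494], [0.0, 405.3555278397956, 198.49791272165402], [0.0, 0.0, 1.0]] [[-0.819, 0.3255, -0.4726, 0.9434], [0.5737, 0.4502, -0.6842, 0.6917], [-0.0099, -0.8315, -0.5554, 0.608], [0.0, 0.0, 0.0, 1.0]]
top [[499.33505238771244, 0.0, 272.3591405287473], [0.0, 499.33505238771244, 212.4078649760775], [0.0, 0.0, 1.0]] [[0.0146, -0.981, 0.1932, 0.1826], [-0.9999, -0.0155, -0.0031, 0.0172], [0.0061, -0.1931, -0.9812, 1.581], [0.0, 0.0, 0.0, 1.0]]
```

View pics/top0.png

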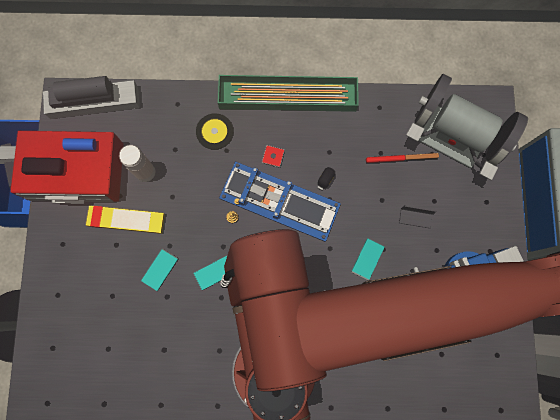

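View pics/scene0.png

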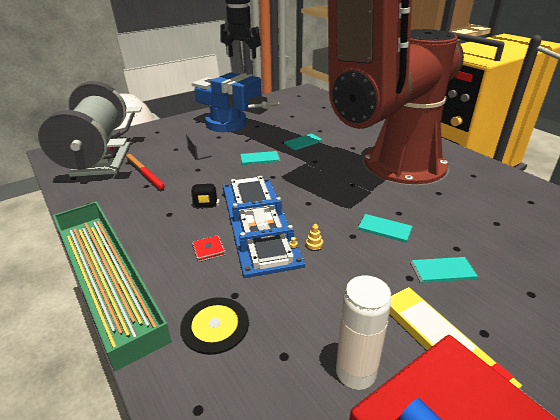

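The top view shows the jig at about (222,180)-(338,225), with its long (-y) section on the right. I'll zoom in on it in both views.

Run:
```python
import cv2,numpy as np
a=cv2.imread("pics/top0.png")[150:250,210:350]; b=cv2.imread("pics/scene0.png")[165:285,215:315]
cv2.imwrite("pics/c0.png",cv2.resize(a,None,fx=5.6,fy=5.6,interpolation=cv2.INTER_CUBIC))
cv2.imwrite("pics/c1.png",cv2.resize(b,None,fx=5,fy=5,interpolation=cv2.INTER_CUBIC))
h=cv2.cvtColor(cv2.imread("pics/top0.png"),cv2.COLOR_BGR2HSV)
m=cv2.inRange(h,(100,120,60),(125,255,255));m[:150]=0;m[250:]=0;m[:,:210]=0;m[:,350:]=0
p=cv2.findNonZero(m);r=cv2.minAreaRect(p);print(r,cv2.boxPoints(r))
```

```text
((279.79669189453125, 200.01895141601562), (114.94027709960938, 41.81843948364258), 22.087173461914062) [[218.68192 197.78397]
 [234.40634 159.03445]
 [340.91147 202.25394]
 [325.18704 241.00345]]
```

View pics/c0.png

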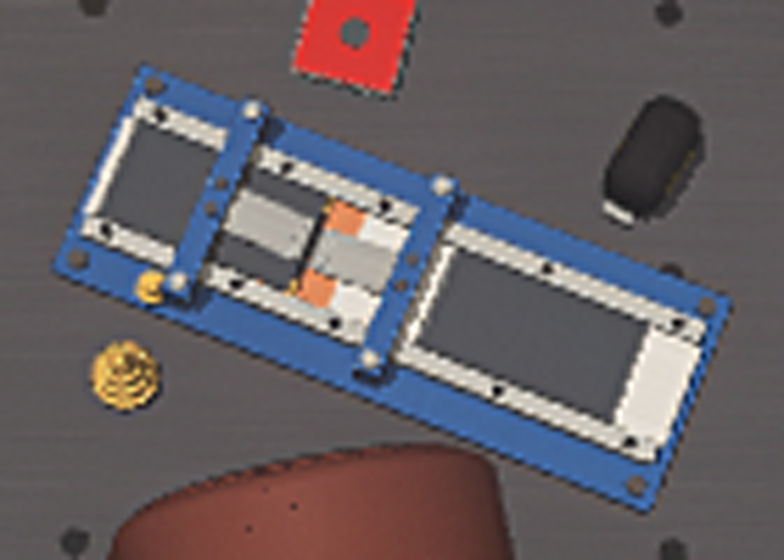

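View pics/c1.png

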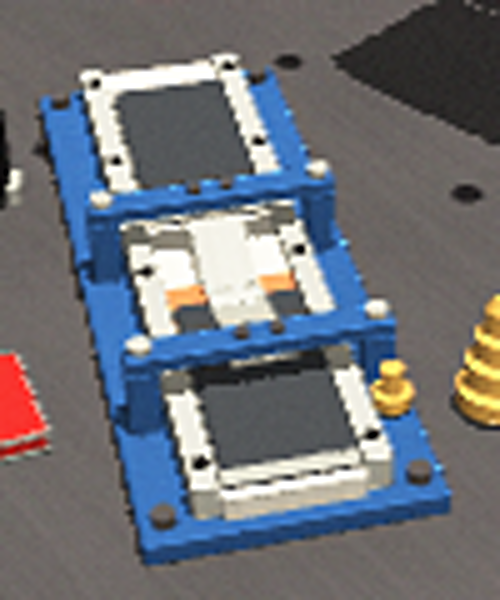

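Crop c0 shows the jig base corners at about (145,66), (732,298), (650,510) and (55,270). The dark loose plate's front edge runs (445,248)-(412,340) and its rear edge (650,325)-(615,420). The two bridges and the mate on the left are also clear. Next I'll cast rays.

```bash
cat > h.py <<'E'
import numpy as np,cv2
from scipy.spatial.transform import Rotation as R
def ray(im,p,z):
    T=im["world_from_camera"]; p=np.atleast_2d(p).astype(float)
    d=np.c_[p,np.ones(len(p))]@np.linalg.inv(im["mtx"]).T@T[:3,:3].T
    return T[:3,3]+d*((z-T[2,3])/d[:,2])[:,None]
E
python3 - <<'E'
from h import *
from plant import robot
im=robot.get_image("top"); sc=robot.get_image("scene")
f=lambda u:(np.array(u)+.5)/5.6-.5+[210,150]
g=lambda u:(np.array(u)+.5)/5-.5+[215,165]
B=ray(im,f([(145,66),(732,298),(650,510),(55,270)]),.012)[:,:2]
c=B.mean(0); y=(B[0]+B[3]-B[1]-B[2]); y/=np.linalg.norm(y); x=np.array([y[1],-y[0]])
print("c",c,"y",y,"yaw",np.degrees(np.arctan2(-y[0],y[1])))
S=np.c_[x,y]
print("base",(B-c)@S)
print("base-scene",(ray(sc,g([(42,98),(450,500),(145,562)]),.012)[:,:2]-c)@S)
P=ray(im,f([(445,248),(412,340),(615,420),(650,325)]),.032)[:,:2]; print("plate",(P-c)@S)
P=ray(sc,g([(120,95),(222,78)]),.032)[:,:2]; print("plate scene rear",(P-c)@S)
print("bridge near bolts",(ray(im,f([(443,185),(370,357)]),.058)[:,:2]-c)@S)
s=robot.get_state(); r=R.from_quat(s["ee_rot"]); print(r.as_matrix().round(3))
E
```

```text
c [ 0.53142558 -0.01144236] y [0.36412998 0.93134814] yaw -21.35405015002939
base [[ 0.06594464  0.18310013]
 [ 0.06623917 -0.18298491]
 [-0.06623917 -0.18337897]
 [-0.06594464  0.18326374]]
base-scene [[ 0.06511542 -0.17485462]
 [-0.06456407  0.19449676]
 [ 0.06720478  0.1990292 ]]
plate [[ 0.0264315  -0.02043306]
 [-0.0301947  -0.02301565]
 [-0.02950065 -0.14580455]
 [ 0.02888381 -0.14446792]]
plate scene rear [[ 0.02577123 -0.13439419]
 [-0.03124612 -0.13794217]]
bridge near bolts [[ 0.05366921 -0.00722603]
 [-0.05307291 -0.0063394 ]]
[[ 0.414 -0.     0.91 ]
 [-0.91   0.001  0.414]
 [-0.001 -1.     0.   ]]
```

Call:
apply_moves:
  steps:
    - [-1.5, 0.2, 2, 0, -1.1, 0]
    - [-3, 0.4, 4, 0, -2.2, 0]
    - [-4.5, 0.6, 6, 0, -3.3, 0]
    - [-6, 0.8, 8, 0, -4.4, 0]
    - [-7.3, 1, 10, 0, -5.5, 0]
    - [-8.6, 1.2, 12, 0, -6.6, 0]
    - [-10, 1.4, 13.8, 0, -7.7, 0]
    - [-11.5, 1.6, 15.8, 0, -8.8, 0]
  fingers: 255
  force: 40

```text
t: 1.0
eef_pos: [0.4455, -0.1975, 0.1986]
ee_rot: [0.695, -0.131, 0.131, -0.695]
force: [1.0, -0.5, 1.3]
finger_gap: 0.0
```

Call:
apply_moves:
  steps:
    - [0, 0, 0, 0, 0, 0]
    - [0, 0, 0, 0, 0, 0]
    - [0, 0, 0, 0, 0, 0]

```text
t: 1.3
eef_pos: [0.4446, -0.2, 0.1987]
ee_rot: [0.695, -0.133, 0.133, -0.694]
force: [0.3, -0.6, -0.6]
finger_gap: 0.008
```

```bash
cat >> h.py <<'E'
C=np.array([.5314,-.0114]); Y=np.array([.3641,.9313]); X=np.array([Y[1],-Y[0]])
def need(s,jx,jy,z):
    r=R.from_quat(s["ee_rot"]); t=np.r_[C+jx*X+jy*Y,z]
    want=R.from_matrix(np.c_[np.r_[X,0],[0,0,-1],np.r_[Y,0]])
    p=s["eef_pos"][:2]-C
    print("now jig",p@X,p@Y,s["eef_pos"][2],"F",s["force"].round(1))
    print("shift",(r.inv().apply(t-s["eef_pos"])/.025).round(2),"turn",((r.inv()*want).as_rotvec(degrees=True)/5).round(2))
E
python3 - <<'E'
from h import *
from plant import robot
need(robot.get_state(),0,-.118,.06)
E
```

```text
now jig -0.012127368373652053 -0.2072825440966218 0.19874175350484066 F [ 0.3 -0.6 -0.6]
shift [0.47 5.55 3.58] turn [ 0.   -0.05 -0.  ]
```

Call:
apply_moves:
  steps:
    - [0.1, 0.5, 1.2, 0, 0, 0]
    - [0.3, 1.5, 2.4, 0, 0, 0]
    - [0.47, 2.5, 3.6, 0, -0.05, 0]
    - [0.47, 3.5, 3.6, 0, -0.05, 0]
    - [0.47, 4.5, 3.6, 0, -0.05, 0]
    - [0.47, 5.2, 3.6, 0, -0.05, 0]
    - [0.47, 5.5, 3.6, 0, -0.05, 0]
    - [0.47, 5.5, 3.6, 0, -0.05, 0]

```text
t: 2.1
eef_pos: [0.488, -0.1209, 0.0605]
ee_rot: [-0.695, 0.132, -0.131, 0.695]
force: [0.1, 0.0, -0.6]
finger_gap: -0.0
```

Run:
```python
from h import *
from plant import robot
s=robot.get_state(); need(s,0,-.118,.034)
im=robot.get_image("scene")["pixels"]; 
t=robot.get_image("top")["pixels"]
a=cv2.resize(im[130:290,200:330],None,fx=3.7,fy=3.7,interpolation=cv2.INTER_CUBIC)
b=cv2.resize(t[140:250,210:350],None,fx=2.2,fy=2.2,interpolation=cv2.INTER_CUBIC)
o=np.zeros((592,800,3),np.uint8); o[:a.shape[0],:a.shape[1]]=a; o[:b.shape[0],a.shape[1]:a.shape[1]+b.shape[1]]=b
cv2.imwrite("pics/d1.png",o)
```

```text
now jig -0.0005331534030997079 -0.11772066262012193 0.06047476997570075 F [ 0.1  0.  -0.6]
shift [ 0.02  1.06 -0.01] turn [-0.   -0.01 -0.02]
```

View pics/d1.png

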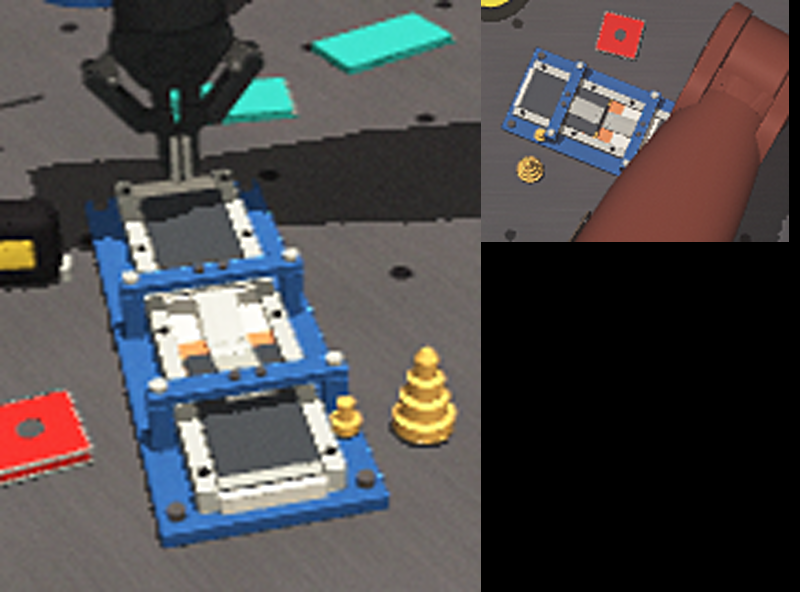

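The fingertips (180,183) are centred across the channel, just behind the point above the plate's rear third. I'll descend until contact.

Call:
apply_moves:
  steps:
    - [0, 0.3, 0, 0, 0, 0]
    - [0, 0.7, 0, 0, 0, 0]
    - [0, 0.9, 0, 0, 0, 0]
    - [0, 1.0, 0, 0, 0, 0]
    - [0, 1.05, 0, 0, 0, 0]
    - [0, 1.08, 0, 0, 0, 0]
    - [0, 1.1, 0, 0, 0, 0]
    - [0, 1.1, 0, 0, 0, 0]

```text
t: 3.0
eef_pos: [0.489, -0.1201, 0.0339]
ee_rot: [0.695, -0.131, 0.131, -0.695]
force: [-0.6, -0.8, -0.2]
finger_gap: -0.003
```

Call:
apply_moves:
  steps:
    - [0, 0.02, 0, 0, 0, 0]
    - [0, 0.04, 0, 0, 0, 0]
    - [0, 0.04, 0, 0, 0, 0]
    - [0, 0.04, 0, 0, 0, 0]

```text
t: 3.4
eef_pos: [0.4889, -0.12, 0.0328]
ee_rot: [0.695, -0.131, 0.131, -0.695]
force: [0.1, 0.3, 0.1]
finger_gap: -0.002
```

Call:
apply_moves:
  steps:
    - [0, 0.02, 0, 0, 0, 0]
    - [0, 0.04, 0, 0, 0, 0]
    - [0, 0.04, 0, 0, 0, 0]
    - [0, 0.04, 0, 0, 0, 0]

```text
t: 3.8
eef_pos: [0.4891, -0.1202, 0.0321]
ee_rot: [0.695, -0.13, 0.131, -0.695]
force: [0.1, 0.1, 3.7]
finger_gap: -0.001
```

Call:
apply_moves:
  steps:
    - [0, 0.02, 0, 0, 0, 0]
    - [0, 0.04, 0, 0, 0, 0]
    - [0, 0.04, 0, 0, 0, 0]
    - [0, 0.04, 0, 0, 0, 0]

```text
t: 4.2
eef_pos: [0.4898, -0.1205, 0.032]
ee_rot: [0.695, -0.13, 0.131, -0.695]
force: [-0.8, 0.6, 10.3]
finger_gap: -0.001
```

Call:
apply_moves:
  steps:
    - [0, 0.02, 0, 0, 0, 0]
    - [0, 0.04, 0, 0, 0, 0]
    - [0, 0.06, 0, 0, 0, 0]
    - [0, 0.06, 0, 0, 0, 0]

```text
t: 4.6
eef_pos: [0.4906, -0.121, 0.032]
ee_rot: [0.695, -0.129, 0.132, -0.694]
force: [-2.9, 1.3, 20.6]
finger_gap: 0.002
```

Run:
```python
from h import *
from plant import robot
s=robot.get_state(); need(s,0,-.045,.03); print(s["force"][:2]@X,s["force"][:2]@Y)
```

```text
now jig 0.0019248707955215605 -0.11688625969099242 0.03196629991938256 F [-2.9  1.3 20.6]
shift [-0.07  0.08  2.88] turn [0.01 0.01 0.05]
-3.203143361280251 0.18824558031038663
```

Call:
apply_moves:
  steps:
    - [0, 0, 0.1, 0, 0, 0]
    - [-0.02, 0, 0.2, 0, 0, 0]
    - [-0.04, 0, 0.3, 0, 0, 0]
    - [-0.05, 0, 0.4, 0, 0, 0]
    - [-0.05, 0, 0.5, 0, 0, 0]
    - [-0.05, 0, 0.6, 0, 0, 0]
    - [-0.05, 0, 0.7, 0, 0, 0]
    - [-0.05, 0, 0.8, 0, 0, 0]

```text
t: 5.4
eef_pos: [0.4972, -0.1024, 0.032]
ee_rot: [0.696, -0.129, 0.133, -0.694]
force: [0.3, -1.7, 17.0]
finger_gap: 0.004
```

Run:
```python
from h import *
from plant import robot
s=robot.get_state(); need(s,0,-.045,.03); print(s["force"][:2]@X,s["force"][:2]@Y)
im=robot.get_image("scene")["pixels"]
cv2.imwrite("pics/d2.png",cv2.resize(im[150:290,200:330],None,fx=4.2,fy=4.2,interpolation=cv2.INTER_CUBIC))
```

```text
now jig 0.0012803033654790047 -0.0971655673031076 0.031994015897414095 F [ 0.3 -1.7 17. ]
shift [-0.05  0.08  2.09] turn [0.02 0.01 0.06]
0.8677809406751648 -1.527231971431024
```

View pics/d2.png

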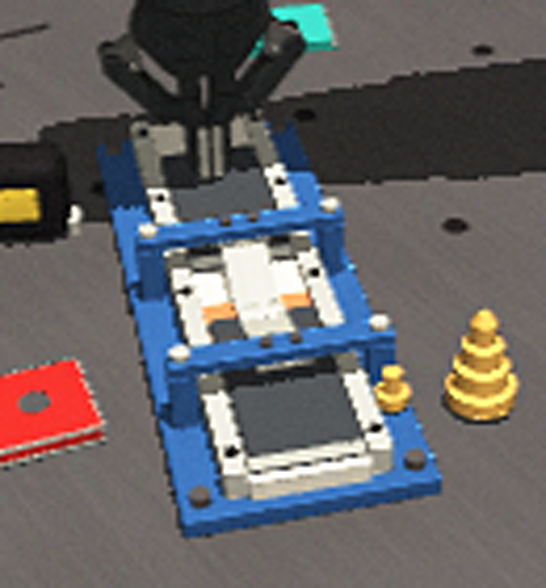

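The tips press at (208,175). The white bed now shows behind the plate, at about (195,140), so the plate is following. I'll keep sliding with a little more pressure.

Call:
apply_moves:
  steps:
    - [0, 0.02, 0.1, 0, 0, 0]
    - [0, 0.02, 0.2, 0, 0, 0]
    - [0, 0.02, 0.3, 0, 0, 0]
    - [0, 0.02, 0.4, 0, 0, 0]
    - [0, 0.02, 0.5, 0, 0, 0]
    - [0, 0.02, 0.6, 0, 0, 0]
    - [0, 0.02, 0.7, 0, 0, 0]
    - [0, 0.02, 0.8, 0, 0, 0]

```text
t: 6.25
eef_pos: [0.5049, -0.0838, 0.0319]
ee_rot: [0.696, -0.129, 0.133, -0.694]
force: [-1.4, -2.4, 20.5]
finger_gap: -0.002
```

Run:
```python
from h import *
from plant import robot
s=robot.get_state(); need(s,0,-.045,.03); print(s["force"][:2]@X,s["force"][:2]@Y)
```

```text
now jig 0.0016888077237381567 -0.07711759242293294 0.03193493079000731 F [-1.4 -2.4 20.5]
shift [-0.07  0.08  1.29] turn [0.01 0.01 0.07]
-0.47065357715562095 -2.7275871077497174
```

Call:
apply_moves:
  steps:
    - [0, 0, 0.1, 0, 0, 0]
    - [-0.02, 0, 0.2, 0, 0, 0]
    - [-0.04, 0, 0.3, 0, 0, 0]
    - [-0.04, 0, 0.4, 0, 0, 0]
    - [-0.04, 0.01, 0.5, 0, 0, 0]
    - [-0.04, 0.01, 0.6, 0, 0, 0]
    - [-0.04, 0.01, 0.7, 0, 0, 0]
    - [-0.04, 0.01, 0.8, 0, 0, 0]

```text
t: 7.05
eef_pos: [0.5114, -0.0651, 0.032]
ee_rot: [0.696, -0.129, 0.133, -0.694]
force: [-1.5, -2.8, 22.2]
finger_gap: -0.0
```

Run:
```python
from h import *
from plant import robot
s=robot.get_state(); need(s,0,-.045,.03); print(s["force"][:2]@X,s["force"][:2]@Y)
im=robot.get_image("scene")["pixels"]
cv2.imwrite("pics/d3.png",cv2.resize(im[170:260,220:310],None,fx=6.5,fy=6.5,interpolation=cv2.INTER_CUBIC))
```

```text
now jig 0.0009438609769361408 -0.05728416158363323 0.031968150741749635 F [-1.5 -2.8 22.2]
shift [-0.04  0.08  0.49] turn [0.02 0.01 0.08]
-0.36678149487897027 -3.1677211131890965
```

View pics/d3.png

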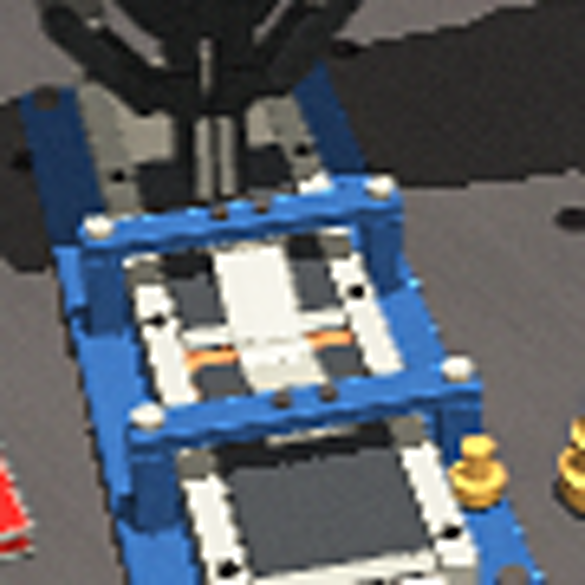

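The plate's bright bevelled edge (about 210,330) is now past the bridge. About half of the copper strip still shows before the spacers, so roughly 10 mm is left.

Call:
apply_moves:
  steps:
    - [0, 0, 0.05, 0, 0, 0]
    - [0, 0, 0.1, 0, 0, 0]
    - [0, 0, 0.15, 0, 0, 0]
    - [0, 0, 0.2, 0, 0, 0]
    - [0, 0, 0.25, 0, 0, 0]
    - [0, 0, 0.3, 0, 0, 0]
    - [0, 0, 0.3, 0, 0, 0]

```text
t: 7.8
eef_pos: [0.5142, -0.058, 0.032]
ee_rot: [0.696, -0.128, 0.133, -0.694]
force: [-1.2, -3.4, 22.3]
finger_gap: -0.0
```

Run:
```python
from h import *
from plant import robot
s=robot.get_state(); need(s,0,-.045,.03); print(s["force"][:2]@X,s["force"][:2]@Y)
```

```text
now jig 0.0009303093089259758 -0.04964006783339392 0.03195490095844157 F [-1.2 -3.4 22.3]
shift [-0.04  0.08  0.19] turn [0.02 0.01 0.08]
0.1002746430026682 -3.5709748140554387
```

Call:
apply_moves:
  steps:
    - [0, 0, 0.04, 0, 0, 0]
    - [0, 0, 0.08, 0, 0, 0]
    - [0, 0, 0.1, 0, 0, 0]
    - [0, 0, 0.1, 0, 0, 0]

```text
t: 8.2
eef_pos: [0.5151, -0.0557, 0.032]
ee_rot: [0.696, -0.128, 0.133, -0.694]
force: [-2.1, -3.4, 22.1]
finger_gap: 0.001
```

Run:
```python
from h import *
from plant import robot
s=robot.get_state(); need(s,0,-.045,.03); print(s["force"][:2]@X,s["force"][:2]@Y)
```

```text
now jig 0.0009372889440619706 -0.04724331862681056 0.031969187187225134 F [-2.1 -3.4 22.1]
shift [-0.04  0.08  0.09] turn [0.02 0.01 0.08]
-0.6969564319976636 -3.955314662935619
```

Call:
apply_moves:
  steps:
    - [0, 0, 0.04, 0, 0, 0]
    - [0, 0, 0.08, 0, 0, 0]
    - [0, 0, 0.08, 0, 0, 0]
    - [0, 0, 0.08, 0, 0, 0]

```text
t: 8.6
eef_pos: [0.5158, -0.0537, 0.0319]
ee_rot: [0.696, -0.128, 0.133, -0.694]
force: [-0.6, -2.1, 20.9]
finger_gap: 0.001
```

Call:
apply_moves:
  steps:
    - [0, 0, 0.04, 0, 0, 0]
    - [0, 0, 0.08, 0, 0, 0]
    - [0, 0, 0.08, 0, 0, 0]
    - [0, 0, 0.08, 0, 0, 0]

```text
t: 9.0
eef_pos: [0.5166, -0.0518, 0.032]
ee_rot: [0.696, -0.128, 0.133, -0.694]
force: [-0.4, -2.0, 21.8]
finger_gap: -0.002
```

Run:
```python
from h import *
from plant import robot
s=robot.get_state(); need(s,0,-.045,.03); print(s["force"][:2]@X,s["force"][:2]@Y)
im=robot.get_image("scene")["pixels"]
cv2.imwrite("pics/d4.png",cv2.resize(im[200:240,235:285],None,fx=12,fy=12,interpolation=cv2.INTER_CUBIC))
```

```text
now jig 0.000936100208299059 -0.043027327829703976 0.031988852900982606 F [-0.4 -2.  21.8]
shift [-0.04  0.08 -0.08] turn [0.01 0.01 0.08]
0.3583236231218838 -1.978587240262181
```

View pics/d4.png

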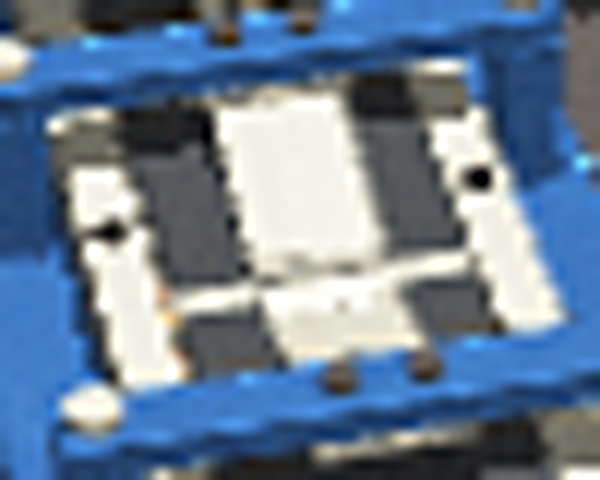

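The bevel (bright band, about 320,280) now nearly meets the mate's edge, with only a sliver of copper/brass at (165,295). Fy hasn't risen yet, so the plate hasn't butted. I'll continue in small steps.

Call:
apply_moves:
  steps:
    - [0, 0, 0.04, 0, 0, 0]
    - [0, 0, 0.08, 0, 0, 0]
    - [0, 0, 0.08, 0, 0, 0]
    - [0, 0, 0.08, 0, 0, 0]

```text
t: 9.45
eef_pos: [0.5172, -0.0503, 0.032]
ee_rot: [0.696, -0.129, 0.133, -0.694]
force: [-1.4, -3.9, 22.1]
finger_gap: 0.004
```

Call:
apply_moves:
  steps:
    - [0, 0, 0.04, 0, 0, 0]
    - [0, 0, 0.06, 0, 0, 0]
    - [0, 0, 0.06, 0, 0, 0]
    - [0, 0, 0.06, 0, 0, 0]

```text
t: 9.85
eef_pos: [0.5177, -0.0489, 0.032]
ee_rot: [0.696, -0.129, 0.133, -0.694]
force: [-1.8, -4.5, 21.7]
finger_gap: -0.002
```

Call:
apply_moves:
  steps:
    - [0, 0, 0.04, 0, 0, 0]
    - [0, 0, 0.08, 0, 0, 0]
    - [0, 0, 0.08, 0, 0, 0]
    - [0, 0, 0.08, 0, 0, 0]

```text
t: 10.25
eef_pos: [0.5185, -0.0471, 0.032]
ee_rot: [0.696, -0.129, 0.133, -0.694]
force: [-1.6, -4.4, 22.4]
finger_gap: -0.002
```

Run:
```python
from h import *
from plant import robot
s=robot.get_state(); need(s,0,-.045,.03); print(s["force"][:2]@X,s["force"][:2]@Y)
```

```text
now jig 0.00093072323257163 -0.03791573139676829 0.031966795508180705 F [-1.6 -4.4 22.4]
shift [-0.04  0.08 -0.28] turn [0.02 0.   0.08]
0.11376786652434734 -4.680710873373166
```

Call:
apply_moves:
  steps:
    - [0, 0, 0.04, 0, 0, 0]
    - [0, 0, 0.06, 0, 0, 0]
    - [0, 0, 0.06, 0, 0, 0]
    - [0, 0, 0.06, 0, 0, 0]

```text
t: 10.65
eef_pos: [0.519, -0.0457, 0.032]
ee_rot: [0.696, -0.129, 0.133, -0.694]
force: [-1.1, -3.7, 22.4]
finger_gap: -0.003
```

Run:
```python
from h import *
from plant import robot
s=robot.get_state(); need(s,0,-.045,.03); print(s["force"][:2]@X,s["force"][:2]@Y)
im=robot.get_image("scene")["pixels"]
cv2.imwrite("pics/d5.png",cv2.resize(im[185:240,225:285],None,fx=10,fy=10,interpolation=cv2.INTER_CUBIC))
```

```text
now jig 0.0009540355778076496 -0.036420445402426456 0.0319865075922581 F [-1.1 -3.7 22.4]
shift [-0.04  0.08 -0.34] turn [0.02 0.   0.08]
0.3165371565463213 -3.805618598616012
```

View pics/d5.png

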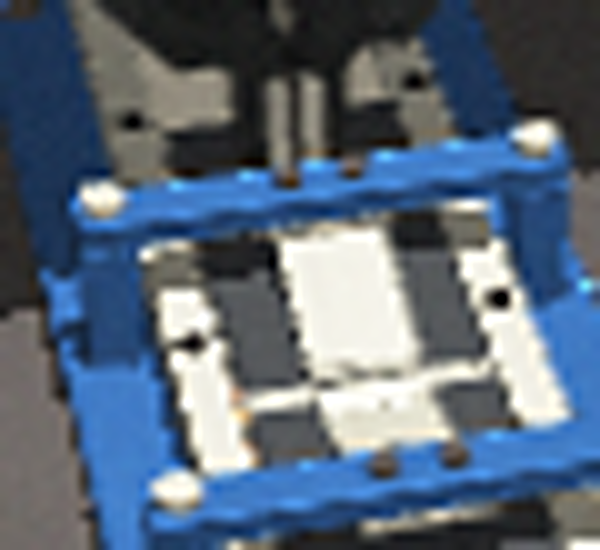

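The bevel's ends are at nearly the same place as in d4 although the fingers went 6.6 mm further. That suggests the plate has butted and the fingers are slipping. I'll measure it from intensity profiles.

Run:
```python
from h import *
from plant import robot
T=robot.get_image("scene"); M=np.linalg.inv(T["world_from_camera"])
G={"now":cv2.cvtColor(T["pixels"],cv2.COLOR_BGR2GRAY)}
for n,(r,c,f) in {"d3":(170,220,6.5),"d4":(200,235,12)}.items():
    d=cv2.imread(f"pics/{n}.png",0); s=cv2.resize(d,(round(d.shape[1]/f),round(d.shape[0]/f)),interpolation=cv2.INTER_AREA)
    g=np.zeros((420,560),np.uint8); g[r:r+s.shape[0],c:c+s.shape[1]]=s; G[n]=g
ys=np.arange(.01,.075,.002)
print("y ",(ys*1000).round().astype(int).tolist())
for n,g in G.items():
  for jx in(-.02,.02):
    acc=0
    for dx in(-.003,0,.003):
        P=np.array([np.r_[C+(jx+dx)*X+y*Y,.032,1] for y in ys])@M.T; q=P[:,:3]@T["mtx"].T; q=(q[:,:2]/q[:,2:]).astype(np.float32)
        acc=acc+cv2.remap(g,q[:,0],q[:,1],cv2.INTER_LINEAR).ravel()/3.
    print(n,jx,acc.round().astype(int).tolist())
s=robot.get_state(); print(s["force"],s["t"])
```

```text
y  [10, 12, 14, 16, 18, 20, 22, 24, 26, 28, 30, 32, 34, 36, 38, 40, 42, 44, 46, 48, 50, 52, 54, 56, 58, 60, 62, 64, 66, 68, 70, 72, 74]
now -0.02 [94, 95, 96, 93, 93, 93, 91, 89, 91, 92, 91, 90, 88, 86, 87, 90, 91, 87, 82, 93, 144, 194, 225, 224, 156, 95, 84, 86, 89, 89, 86, 89, 91]
now 0.02 [89, 88, 88, 89, 88, 87, 88, 88, 89, 89, 88, 87, 87, 89, 89, 88, 86, 86, 84, 85, 119, 197, 243, 226, 174, 109, 80, 84, 86, 87, 87, 88, 87]
d3 -0.02 [95, 95, 95, 93, 92, 91, 89, 86, 86, 87, 87, 87, 96, 138, 197, 230, 233, 224, 193, 158, 158, 174, 187, 180, 137, 98, 86, 84, 87, 88, 86, 88, 91]
d3 0.02 [88, 89, 88, 87, 87, 86, 86, 87, 86, 85, 84, 84, 105, 147, 191, 224, 236, 230, 204, 145, 119, 158, 186, 180, 151, 108, 86, 85, 85, 86, 87, 87, 87]
d4 -0.02 [95, 94, 94, 93, 93, 94, 92, 89, 90, 91, 91, 90, 89, 87, 86, 87, 87, 86, 85, 99, 147, 196, 220, 214, 156, 102, 87, 83, 86, 88, 87, 89, 92]
d4 0.02 [87, 87, 87, 88, 88, 88, 88, 88, 88, 89, 87, 87, 87, 87, 86, 86, 85, 84, 83, 91, 125, 190, 230, 215, 171, 113, 85, 83, 84, 87, 88, 86, 87]
[-1.81040981 -4.94321587 21.18954987] 10.75
```

The plate's top edge stayed put between d4 and now (50.5 mm on both sides) while the fingers moved 6.6 mm, so it is butted and square. The 8 mm strip to the mate's edge fits the 3 mm spacer plus the two bevels. I'll lift off while creeping slightly forward.

Call:
apply_moves:
  steps:
    - [0, -0.04, 0.04, 0, 0, 0]
    - [0, -0.08, 0.07, 0, 0, 0]
    - [0, -0.12, 0.09, 0, 0, 0]
    - [0, -0.18, 0.1, 0, 0, 0]
    - [0, -0.3, 0.1, 0, 0, 0]
    - [0, -0.6, 0.1, 0, 0, 0]
    - [0, -1.2, 0, 0, 0, 0]
    - [0, -2, -0.2, 0, 0, 0]

```text
t: 11.55
eef_pos: [0.5138, -0.0482, 0.0792]
ee_rot: [-0.695, 0.131, -0.13, 0.695]
force: [0.1, -0.8, 1.2]
finger_gap: 0.002
```

Call:
apply_moves:
  steps:
    - [0, -1, -1, 0, 0, 0]
    - [0, -2, -2, 0, 0, 0]
    - [0, -3, -3.5, 0, 0, 0]
    - [0, -4, -5, 0, 0, 0]
    - [0, -4, -6, 0, 0, 0]
    - [0, -4, -6, 0, 0, 0]

```text
t: 12.15
eef_pos: [0.4595, -0.1911, 0.1806]
ee_rot: [0.695, -0.131, 0.133, -0.694]
force: [-1.2, 0.2, -0.4]
finger_gap: 0.0
```

Run:
```python
from h import *
from plant import robot
T=robot.get_image("scene"); M=np.linalg.inv(T["world_from_camera"])
g=cv2.cvtColor(T["pixels"],cv2.COLOR_BGR2GRAY)
ys=np.arange(.04,.07,.002)
for jx in(-.02,.02):
    acc=0
    for dx in(-.003,0,.003):
        P=np.array([np.r_[C+(jx+dx)*X+y*Y,.032,1] for y in ys])@M.T; q=P[:,:3]@T["mtx"].T; q=(q[:,:2]/q[:,2:]).astype(np.float32)
        acc=acc+cv2.remap(g,q[:,0],q[:,1],cv2.INTER_LINEAR).ravel()/3.
    print(jx,acc.round().astype(int).tolist())
print(robot.get_state()["force"],robot.get_state()["eef_pos"])
t=robot.get_image("top")["pixels"]
a=cv2.resize(t[150:250,210:350],None,fx=5.6,fy=5.6,interpolation=cv2.INTER_CUBIC); cv2.imwrite("pics/e.png",a)
```

```text
-0.02 [87, 89, 87, 82, 92, 136, 181, 217, 222, 154, 93, 83, 83, 86, 85, 84]
0.02 [86, 85, 84, 83, 84, 117, 194, 242, 224, 172, 107, 80, 84, 86, 86, 86]
[ 0.60710083  0.5923889  -1.20857354] [ 0.45962061 -0.18950549  0.17983561]
```

View pics/e.png

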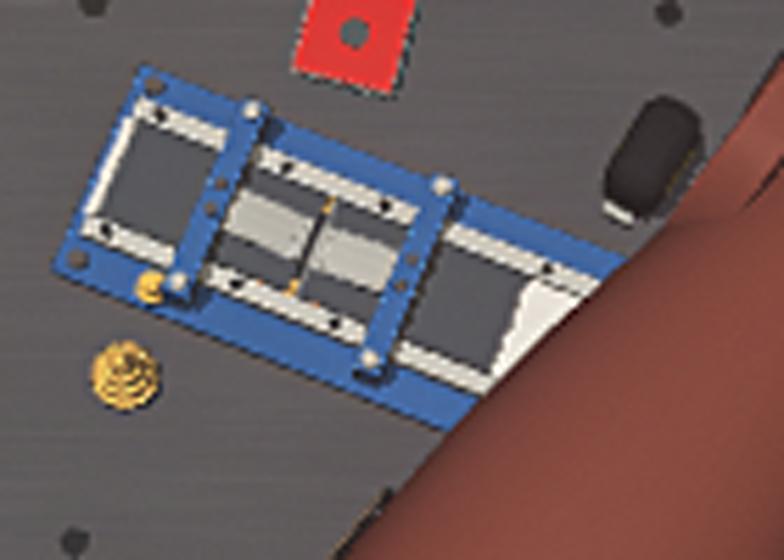

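In the top view the plate lies against the brass spacers, at (327,205) and (293,287), with no copper showing between. The mate and the bench items look unmoved. Handing in.

```bash
python3 -c "
from plant import robot
print(robot.job_done())"
```

```text
the job is handed in; nothing more can be done
None
```

The loose plate is home against the brass gap spacers, under its spring, and I handed the job in at about 12 s of the 48 s allowed. The system gave no verdict.

I pressed with shut fingertips at 17–22 N on the plate's rear part. I slid it about 74 mm along the channel until it butted, then lifted off and moved the arm clear.

**Last checks**
- **Butted and square:** the plate's edge stayed at the same place on both sides while the fingers slid a further 6.6 mm. It did not shift visibly on lift-off.
- **Final picture:** it shows no copper between the plate and the spacers. The mate and the things in the close-up look unmoved; I did not re-measure the rest of the bench.
- **Hand clear:** the force on the tool was about zero (around 1 N of noise).

**What disagreed or went unchecked**
- The scene camera read about 8 mm further along the jig's +y than the top camera, so I relied on the plate stopping rather than on absolute positions.
- The push force while the fingers slipped was only 4–5 N, against about 8 N expected. The real friction may be lower than stated.
- I did not measure the plate's tilt or the height of the spring's toe directly.

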